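Work a stuck pastry pattern plate out of its holder

TASK

Pull the drawer of the little drawer unit open by its handle to about three quarters or more, so that both pattern plates standing in it come well out. Take hold of the round plate, which is stuck tight in its holder, and, while it is still in the holder, rock it sideways about ten degrees to the left and then to the right (left and right as seen from the robot), again and again with a light upward pull, until it comes free. Finish while holding it: keep it upright and still in the gripper just clear of its holder, no more than about 3 cm above it, and leave the square plate and the other things alone.

Things in the scene. Friction and masses are not known exactly. Their poses are not given: they have to be found in the camera images.
- unit: Low white drawer unit with one wooden-fronted drawer, fixed on the table: 300 mm deep (x), 320 mm wide (y), 125 mm high, a bowl of yolks on its rear. Origin: on the table, 35 mm in front of the middle of its front (straight below the shut drawer's handle); its front faces its own -x (towards the robot), its y is to the robot's left. It may stand turned by up to 0.15 rad.
- unit_drawer0 (a joint): Opening of the drawer in m: 0 shut (the start), 0.21 at the stop; slides along the unit's -x, friction about 1 N; 0.16 is three quarters open. Inside 81 mm deep, floor 22 mm above the table, upper edge of its front 112 mm. It takes both holders and plates along.
- unit_drawer0_handle (a point): Middle of the drawer's handle, a level steel bar 11 mm thick and 120 mm long along the unit's y, 35 mm in front of the drawer front, 87 mm above the table, with a post near each end. It can be pinched from above across its thickness (along the unit's x).
- round_plate: The plate to free: white plastic disc 48 mm across, 12 mm thick, on edge (flat faces to the unit's front and back) on a flat tongue 8 mm thick, 24 mm wide; about 80 g. Origin: middle of the tongue's lower end, 30 mm above the table at the start; x through its thickness, y along its width, z up, parallel to the unit's. Leaning left = top towards +y. In either holder, at random.
- round_plate_middle (a point): Centre of the round plate's disc, 38 mm above the plate's origin (68 mm above the table at the start): pinch here from above, across the 12 mm thickness. Lower edge of the disc 14 mm, its top 62 mm above the origin.
- square_plate: The other plate, to be left in the other holder: white plastic square 44 x 44 mm, 12 mm thick, on a tongue of the same size; origin and axes alike.
- slot_left (a point): Centre of the slot's mouth on top of the left holder (robot's left), an aluminium block 48 mm (x) by 46 mm (y), its top 42 mm above the table. Slot 30 mm wide along y, tongue 12 mm deep in it. The slot lies 62 mm behind the inside of the drawer's front and moves with the drawer.
- slot_right (a point): The same point of the right holder, 140 mm from the left one along the unit's y. In each holder two sprung rubber cheeks grip the tongue's lowest 8 mm: a straight pull takes 40 to 65 N. Gripped firmly (40 N) it rocks about the tongue (about x) with under 15 N, and each swing lets it creep up 1 to 2 mm under a light pull; free after 8 mm, clear of the block after 12 mm.
- sesame_jar: Jar 70 mm across, 100 mm high, on the table to the left, near the front of the unit. Origin: centre of its underside. Leave it.
- clear_tub: Clear plastic tub 120 x 90 mm, 45 mm high, on the table to the right, near the front of the unit. Origin: centre of its underside. Leave it.

How it is judged (in metres and radians):
On the way, in this order (a step that is already met when the one before it is completed fails the run):
1. the drawer is pulled open (value of joint unit_drawer0 above 0.14 m), for 0.2 s.
2. the round plate, still in its holder, is rocked to the left (height (world z) of round_plate below 0.042 m and angle between round_plate's own y axis and vertical above 1.6608 rad), for 0.05 s.
3. the round plate, still in its holder, is rocked to the right (height (world z) of round_plate below 0.042 m and angle between round_plate's own y axis and vertical below 1.4808 rad), for 0.05 s.
4. the round plate is clear of its holder (height (world z) of round_plate above 0.044 m), for 0.1 s.
At the end, for the whole second after the job is handed in: Drawer open over 0.14 m; the gripper holds the round plate still, upright within 20 degrees, tongue 2 to 45 mm above its holder and within 30 mm of the slot's centre sideways, touching nothing else; the square plate stays in. Earlier the plate leant 5 degrees or more left, then right, in the slot (value of joint unit_drawer0 above 0.14 m and height (world z) of round_plate between 0.044 and 0.087 m and (horizontal distance between round_plate and slot_left below 0.03 m or horizontal distance between round_plate and slot_right below 0.03 m) and angle between round_plate's own z axis and vertical below 0.35 rad and contact force between round_plate and the fingers above 1 N and contact force between round_plate and unit below 0.05 N and linear speed of round_plate below 0.03 m/s and height (world z) of square_plate below 0.036 m); the arm keeps its last pose, push and grip.
It fails at once if the jar is disturbed (moved more than 20 mm) (distance of sesame_jar from where it was at the start of the episode above 0.02 m).
It fails at once if the clear tub is disturbed (moved more than 20 mm) (distance of clear_tub from where it was at the start of the episode above 0.02 m).
It fails at once if the square plate is pulled out of its holder (height (world z) of square_plate above 0.04 m).
It also fails if it takes over 53 s, if anything falls off the work surface, if the arm or the gripper's body presses on something with over 40 N, if the wrist force passes 120 N, or if a joint passes its speed limit or range.

ROBOT

A 6-joint arm with a two-finger parallel gripper is mounted at the origin on the work surface. World frame = base frame: x ahead of the robot, y to its left, z up, the work surface at z = 0. Lengths are in mm, angles in rad, forces in N, time in s.
With the tool pointing down it reaches from about 300 to 775 mm from the base axis. Payload 14.6 kg.
Tool frame: the origin (TCP) lies between the finger pads; the fingertips stand 19 mm ahead of it and the grasp point (between the pads) is the TCP (manip.tcp_to_tips is the distance from the TCP to the fingertips, in mm); x points along the fingers, z is the direction in which the jaws open and shut, and the axes are right-handed (so a half turn about x gives the same grasp; the last joint's range is limited). The gripper opens to 94 mm and grips with 3 to 60 N. Pads are 16 mm wide; open, the fingers measure 119 mm over their backs; the gripper's body (75 mm by 177 mm) begins 78 mm behind the grasp point.
Start: joints at [1.1, 0.3, 1.521, -0, 1.321, -0.067], TCP at [216.1, 505.757, 224.446] pointing down, gripper open.
Joint ranges: [-3.03, 3.03], [-0.79, 2.21], [0.23, 2.52], [-1.04, 4.18], [0, 3.07], [-2.55, 2.55]. Speed limits (rad/s): [2.22, 2.22, 2.57, 3.14, 3.14, 3.14].

INTERFACE

Orientations are given as [roll, pitch, yaw] about the fixed x, y, z axes, in that order (R = Rz(yaw) Ry(pitch) Rx(roll)).
In Python, from cell import manip gives the robot as it stands.
- The arm moves only by the tool jog_arm, never from a script. Its argument "moves" is a list that holds one entry, the list of rows, each a list of 6 numbers: the shift along the world's x, y, z in mm, then the turn, a rotation vector about the world's x, y, z in degrees. In form: [[[dx, dy, dz, wx, wy, wz], ...]]. A call has 1 to 5 rows; each row shifts and turns the pose as measured when the row begins; what a row does not reach is not made up. A row lasts 1/10 s, in which the tool goes at most 50 mm and 8.59 degrees, less where a joint would pass 70% of its speed; a pose out of reach is approached as far as the arm can. A call is refused whole if a number of a shift passes 50 or a number of a turn 8.59, either way. A call with a gripper value outside its range is refused whole. "gripper" is the opening, from -1 (shut) to 1 (fully open), set as the call begins (left out, the last holds). The fingers move at their own pace and stop on an object; "squeeze" is the grip in N (left out, the last holds). Time passes only in rows, so rows that do not move let the fingers close. It gives the time, the measured TCP pose, the force and the opening at its end, in the units of the state.
- manip.read_state(): the state, without advancing time (a new reading comes with each control period).
- manip.camera(name): name is "scene" or "top" or "wrist"; returns (picture, depth): 420x560x3 uint8, blue, green, red; 420x560 float32, mm along the optical axis (not along the pixel's ray), 0 where there is no reading.
- manip.camera_params(name): a dict with "fx", "fy", "cx", "cy" (pixels), "rvec" (rotation vector, rad) and "tvec" (3), from world to camera coordinates, as OpenCV has them. Camera axes: x right, y down, z forward; pixel columns grow to the right and rows downward; lengths in mm; the calibration is good to about 2 mm. A picture is of the moment at which its call begins: read the wrist's pose just before it. camera_params takes no time and is no camera call; for the wrist camera it gives the pose at the moment of the call.
- manip.sign_off(): hands the job in, once; it reports no verdict.
The state is a dict: "clock": time; "joints": joint angles; "qd": joint speeds; "effort": joint torques, N m; "eef_pos": TCP position; "eef_rot": TCP orientation; "wrist_force": force on the tool from outside, world axes, zero at the start; "moment": the same for the moment, N m; "finger_gap": finger opening in mm.
Only numpy, scipy, OpenCV 4.12 (cv2) and the standard library are available. Lean on these libraries where they do the work, as an engineer would, in place of code of your own. Each camera call takes 0.05 s, during which the arm holds its last target. There are 200 camera calls.

## Working session

There is one attempt and no reset: what is moved stays moved. The work goes in short steps, Python scripts to look and compute and a tool call to move; the robot and the scene stay as the last step left them, time stands still between calls to the robot, and variables do not carry over. Pictures are saved under pics/ and viewed, about 8 in all and at most 12, crops included, and the job is handed in when it is done.

Besides the shell and the picture viewer there is one more tool, called after ">>>" by a JSON object that holds its "api" and its "payload", one argument or row to a line. jog_arm: Moves the arm, as the interface text tells. Its arguments: {"type":"object","properties":{"moves":{"type":"array","items":{"type":"array","items":{"type":"array","items":{"type":"number"}}}},"gripper":{"type":"number"},"squeeze":{"type":"number"}},"required":["moves"]}

```bash
mkdir -p pics
cat > h.py <<'E'
import numpy as np, cv2
from cell import manip
def cast(name,u,v,z,P=None):
    P=P or manip.camera_params(name); R=cv2.Rodrigues(np.array(P["rvec"],float))[0]; t=np.array(P["tvec"],float).ravel()
    d=R.T@np.array([(u-P["cx"])/P["fx"],(v-P["cy"])/P["fy"],1]); c=-R.T@t
    return c+d*(z-c[2])/d[2]
def cloud(name,dep,P=None):
    P=P or manip.camera_params(name); R=cv2.Rodrigues(np.array(P["rvec"],float))[0]; t=np.array(P["tvec"],float).ravel()
    v,u=np.indices(dep.shape); X=np.stack([(u-P["cx"])/P["fx"]*dep,(v-P["cy"])/P["fy"]*dep,dep],-1)
    return (X-t)@R
def st():
    s=manip.read_state(); print({k:np.round(s[k],3).tolist() for k in("clock","joints","eef_pos","eef_rot","wrist_force","finger_gap")})
E
python3 - <<'E'
from h import *
st()
a=[]
for n in("top","scene"):
    i,d=manip.camera(n); cv2.imwrite(f"pics/{n}0.png",i); np.save(f"pics/{n}0.npy",d)
    print(n,manip.camera_params(n))
E
```

```text
{'clock': 0.0, 'joints': [1.1, 0.3, 1.522, 0.0, 1.321, -0.067], 'eef_pos': [215.988, 505.539, 223.877], 'eef_rot': [3.043, 1.57, -2.073], 'wrist_force': [0.185, -0.662, 0.068], 'finger_gap': 93.898}
top {'fx': 508.39627524538673, 'fy': 508.39627524538673, 'cx': 278.0682979959627, 'cy': 213.5854386182121, 'rvec': array([ 2.19324654, -2.19602962,  0.06265393]), 'tvec': array([ 43.56037882, 633.98424007, 968.36448734])}
scene {'fx': 423.62696922685103, 'fy': 423.62696922685103, 'cx': 277.466110133152, 'cy': 208.3836944982989, 'rvec': array([ 0.73020259,  2.74954317, -0.87046571]), 'tvec': array([ 557.8410968 , -246.32040345, 1274.13305847])}
```

View pics/top0.png

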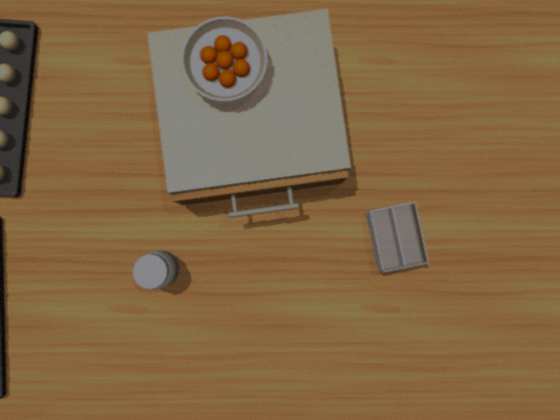

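View pics/scene0.png

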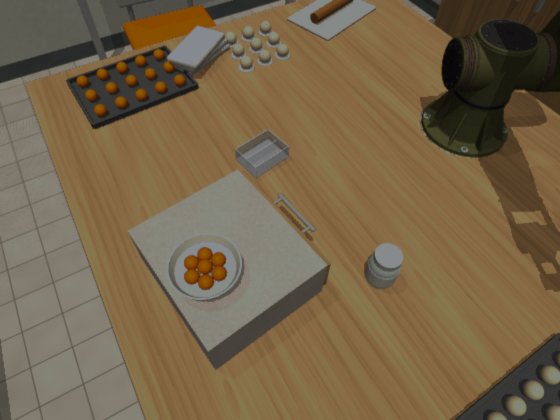

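Top view: handle bar runs from about (229,214) to (299,207), jar at (155,270), tub at (397,237). Now the metric values.

Run:
```python
from h import *
d=np.load("pics/top0.npy"); X=cloud("top",d); i=cv2.imread("pics/top0.png")
Z=X[...,2]
m=(abs(Z-92)<10); m[:, :215]=0; m[:,310:]=0; m[:198]=0; m[225:]=0
n,l,s,c=cv2.connectedComponentsWithStats(m.astype(np.uint8)); print(s,c)
for k in range(1,n):
    if s[k,4]>40:
        p=X[l==k]; print(k,p.mean(0),np.median(p[:,2]),cv2.minAreaRect(p[:,:2].astype(np.float32)))
t=(abs(Z-125)<8); p=X[t]; print("top",cv2.minAreaRect(p[:,:2].astype(np.float32)),cv2.boxPoints(cv2.minAreaRect(p[:,:2].astype(np.float32))))
for a in((229,214),(299,207),(264,210)): print(cast("top",*a,92), X[a[1],a[0]])
for a in((155,270),): print(cast("top",*a,100))
for a in((370,212),(415,205),(427,262),(382,272)): print(cast("top",*a,45))
```

```text
[[     0      0    560    420 234685]
 [   228    198     72     20    515]] [[279.53944649 209.5021156 ]
 [261.52427184 208.53592233]]
1 [639.02825068  72.55758826  92.24505136] 92.33204422006425 ((648.2107543945312, 70.22489166259766), (33.25373077392578, 129.28392028808594), 7.378077983856201)
top ((821.448974609375, 93.64047241210938), (300.8719177246094, 320.7532958984375), 7.69405460357666) [[650.8956   232.43239 ]
 [693.8391   -85.43318 ]
 [992.0023   -45.151443]
 [949.05884  272.7141  ]]
[629.299823   130.82438868  92.        ] [629.23372357 130.70935258  93.2183748 ]
[641.71934605   5.36974361  92.        ] [641.95972667   5.21573841  88.46009663]
[636.40418914  68.1302687   92.        ] [636.31123395  68.09208677  93.49776578]
[530.07126932 260.21642761 100.        ]
[ 635.30437756 -130.52368751   45.        ]
[ 648.43527467 -215.6337624    45.        ]
[ 541.2289378 -236.4293018   45.       ]
[ 522.68362904 -151.74663374   45.        ]
```

Run:
```python
from h import *
from scipy.spatial.transform import Rotation as R
s=manip.read_state(); M=R.from_euler("xyz",s["eef_rot"]).as_matrix(); print(M.round(3))
print(np.degrees(np.arctan2(M[1,2],M[0,2])))
```

```text
[[-0.    -0.92   0.393]
 [-0.001  0.393  0.92 ]
 [-1.     0.    -0.001]]
66.86618299798313
```

>>> {"api": "jog_arm", "payload": {
  "moves": [
    [[36,-37,0,0,0,-6],[36,-37,0,0,0,-6],[36,-37,0,0,0,-6],[36,-37,0,0,0,-6],[36,-37,0,0,0,-6]]
  ],
  "gripper": -0.36
}}

```text
clock: 0.6
eef_pos: [389.3, 324.2, 222.2]
eef_rot: [2.945, 1.567, -2.703]
wrist_force: [0.4, 0.3, -0.1]
finger_gap: 57.5
```

>>> {"api": "jog_arm", "payload": {
  "moves": [
    [[36,-37,0,0,0,-6],[36,-37,0,0,0,-6],[36,-37,0,0,0,-6],[36,-37,0,0,0,-6],[36,-37,0,0,0,-5]]
  ]
}}

```text
clock: 1.1
eef_pos: [562.0, 143.1, 221.5]
eef_rot: [2.976, 1.565, 3.082]
wrist_force: [0.4, 0.6, 0.6]
finger_gap: 30.1
```

>>> {"api": "jog_arm", "payload": {
  "moves": [
    [[38,-37,-5,0,0,1],[38,-37,-40,0,0,0.6],[0,0,0,0,0,0]]
  ]
}}

```text
clock: 1.4
eef_pos: [628.1, 75.4, 184.5]
eef_rot: [3.067, 1.564, -3.09]
wrist_force: [-0.5, -0.7, -1.6]
finger_gap: 30.2
```

Run:
```python
from h import *
st()
i,d=manip.camera("wrist"); P=manip.camera_params("wrist"); cv2.imwrite("pics/w1.png",i)
X=cloud("wrist",d,P); Z=X[...,2]
m=(abs(Z-90)<8)&(X[...,0]<652)&(X[...,0]>610); p=X[m]; print(len(p)); 
print(cv2.minAreaRect(p[:,:2].astype(np.float32)),p.mean(0),np.percentile(p[:,2],[5,50,95]))
```

```text
{'clock': 1.4, 'joints': [0.062, 0.52, 1.307, 0.0, 1.321, -0.065], 'eef_pos': [628.097, 75.399, 184.492], 'eef_rot': [3.067, 1.564, -3.09], 'wrist_force': [-0.517, -0.731, -1.596], 'finger_gap': 30.163}
2439
((637.546142578125, 118.19390106201172), (222.45155334472656, 28.780393600463867), 89.99784851074219) [636.9855045   84.13582862  92.78868366] [89.95007069 93.07022619 94.797815  ]
```

View pics/w1.png

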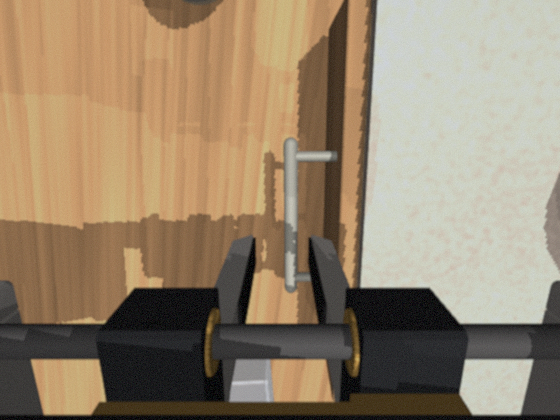

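Run:
```python
from h import *
for a in((291,142),(291,286),(291,214)): print(cast("wrist",*a,91))
```

```text
[628.47365187 132.36417235  91.        ]
[644.50821532  12.72558907  91.        ]
[636.01687647  76.08196     91.        ]
```

>>> {"api": "jog_arm", "payload": {
  "moves": [
    [[8,-4,-10,0,0,0.4],[0,0,-30,0,0,0],[0,0,-30,0,0,0],[0,0,-25,0,0,0],[0,0,0,0,0,0]]
  ]
}}

```text
clock: 1.95
eef_pos: [636.2, 77.0, 92.2]
eef_rot: [0.224, 1.568, 0.364]
wrist_force: [0.6, -0.2, 0.7]
finger_gap: 30.1
```

>>> {"api": "jog_arm", "payload": {
  "moves": [
    [[0,0,-4,0,0,-0.4],[0,0,0,0,0,0],[0,0,0,0,0,0],[0,0,0,0,0,0]]
  ],
  "gripper": -1,
  "squeeze": 35
}}

```text
clock: 2.35
eef_pos: [633.8, 78.0, 90.7]
eef_rot: [-3.136, 1.567, -3.0]
wrist_force: [2.5, -1.6, -11.3]
finger_gap: 9.9
```

>>> {"api": "jog_arm", "payload": {
  "moves": [
    [[-10,-1.3,0,0,0,0],[-20,-2.7,0,0,0,0],[-20,-2.7,0,0,0,0],[-20,-2.7,0,0,0,0],[-20,-2.7,0,0,0,0]]
  ]
}}

```text
clock: 2.85
eef_pos: [541.9, 65.5, 90.7]
eef_rot: [-2.772, 1.568, -2.636]
wrist_force: [2.5, -1.3, -11.4]
finger_gap: 10.2
```

>>> {"api": "jog_arm", "payload": {
  "moves": [
    [[-20,-2.7,0,0,0,0],[-20,-2.7,0,0,0,0],[-20,-2.7,0,0,0,0],[-20,-2.7,0,0,0,0],[-14,-1.9,0,0,0,0]]
  ]
}}

```text
clock: 3.35
eef_pos: [442.7, 52.1, 90.7]
eef_rot: [-2.606, 1.568, -2.47]
wrist_force: [2.2, -2.0, -14.7]
finger_gap: 9.8
```

>>> {"api": "jog_arm", "payload": {
  "moves": [
    [[-3,-0.4,0,0,0,0],[0,0,0,0,0,0],[0,0,0,0,0,0]]
  ]
}}

```text
clock: 3.65
eef_pos: [438.4, 51.6, 90.7]
eef_rot: [-2.748, 1.566, -2.611]
wrist_force: [-1.2, -2.3, -15.0]
finger_gap: 9.6
```

>>> {"api": "jog_arm", "payload": {
  "moves": [
    [[0,0,0,0,0,0],[0,0,0,0,0,0],[0,0,10,0,0,0],[0,0,50,0,0,0],[0,0,50,0,0,0]]
  ],
  "gripper": -0.36
}}

```text
clock: 4.15
eef_pos: [440.0, 52.1, 203.5]
eef_rot: [-2.952, 1.566, -2.815]
wrist_force: [0.4, -0.2, 1.6]
finger_gap: 29.6
```

>>> {"api": "jog_arm", "payload": {
  "moves": [
    [[0,0,40,0,0,0],[25,0,20,0,0,0],[0,0,0,0,0,0]]
  ]
}}

```text
clock: 4.45
eef_pos: [467.6, 52.5, 277.5]
eef_rot: [-0.197, 1.559, -0.059]
wrist_force: [-0.1, -0.5, -0.7]
finger_gap: 30.4
```

Run:
```python
from h import *
st()
i,d=manip.camera("wrist"); cv2.imwrite("pics/w2.png",i); np.save("pics/w2.npy",d)
import pickle; pickle.dump(manip.camera_params("wrist"),open("w2.pkl","wb"))
i,d=manip.camera("top"); cv2.imwrite("pics/top2.png",cv2.resize(i[130:340,130:430],None,fx=2.5,fy=2.5)); np.save("pics/top2.npy",d)
```

```text
{'clock': 4.45, 'joints': [0.035, 0.075, 1.664, -0.001, 1.391, -0.103], 'eef_pos': [467.589, 52.529, 277.473], 'eef_rot': [-0.197, 1.559, -0.059], 'wrist_force': [-0.086, -0.466, -0.711], 'finger_gap': 30.381}
```

View pics/w2.png

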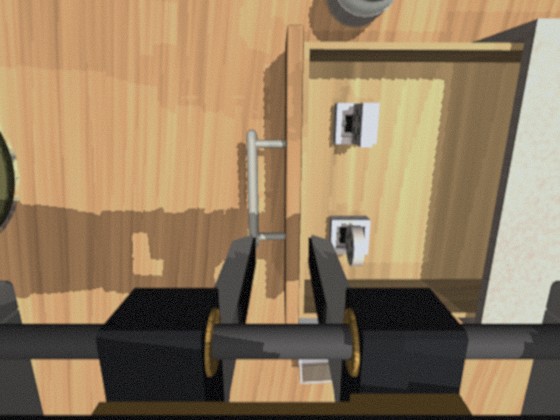

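View pics/top2.png

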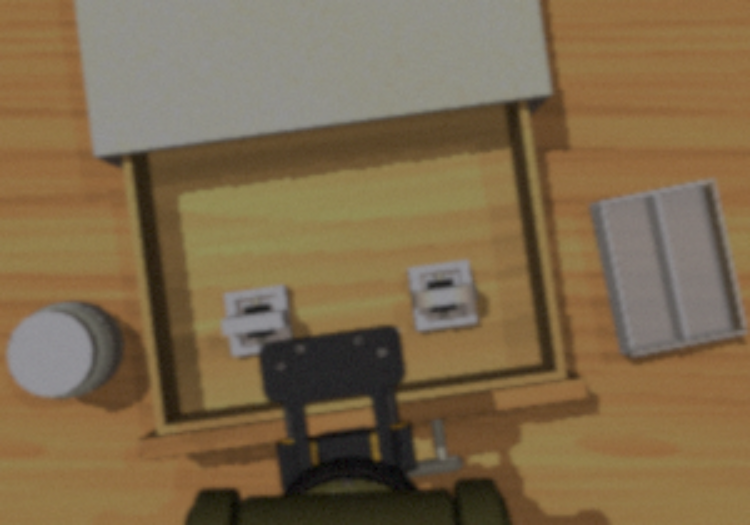

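Wrist view: square plate in the left holder (~(368,125)), round one in the right holder (~(357,243)). Locate the round plate in 3D.

Run:
```python
from h import *
import pickle
P=pickle.load(open("w2.pkl","rb"))
for n,f,P in(("wrist","w2",P),("top","top2",None)):
    X=cloud(n,np.load(f"pics/{f}.npy"),P).astype(float); x,y,z=X[...,0],X[...,1],X[...,2]
    for nm,ox,oy in(("R",500,-30),("L",500,110)):
      for lo,hi in((52,110),(84,110),(38,47)):
        m=(z>lo)&(z<hi)&(abs(y-oy)<60)&(x>490)&(x<610)
        k,l,s,c=cv2.connectedComponentsWithStats(m.astype(np.uint8))
        for j in range(1,k):
            if s[j,4]>25:
                p=X[l==j]; r=cv2.minAreaRect(p[:,:2].astype(np.float32)); print(n,nm,lo,s[j],np.round(p.mean(0),1),np.round(p[:,2].max(),1),np.round(cv2.boxPoints(r)).tolist())
```

```text
wrist R 52 [ 285  213   32  107 1202] [504.3 -47.8  99.4] 110.0 [[462.0, 22.0], [495.0, -98.0], [529.0, -89.0], [496.0, 31.0]]
wrist R 52 [346 225  19  41 675] [562.3  -6.1  78.3] 90.4 [[555.0, 13.0], [561.0, -35.0], [574.0, -33.0], [568.0, 14.0]]
wrist R 84 [ 285  213   32  107 1064] [502.  -42.8 103.3] 110.0 [[463.0, 22.0], [495.0, -98.0], [528.0, -89.0], [496.0, 31.0]]
wrist R 84 [352 238  13  26 274] [564.5  -8.9  87.6] 90.4 [[557.0, 4.0], [561.0, -26.0], [573.0, -25.0], [569.0, 6.0]]
wrist R 38 [331 219  39  35 483] [563.9  -4.1  39.4] 41.4 [[538.0, 10.0], [544.0, -36.0], [592.0, -29.0], [586.0, 16.0]]
wrist R 38 [304 285   8   5  28] [522.7 -85.7  42.5] 46.7 [[518.0, -85.0], [518.0, -87.0], [528.0, -86.0], [527.0, -84.0]]
wrist R 38 [350 285  25   2  31] [593.3 -76.1  39.9] 41.8 [[578.0, -77.0], [578.0, -78.0], [610.0, -75.0], [610.0, -73.0]]
wrist L 52 [353 102  22  45 869] [544.  128.4  80.7] 90.1 [[537.0, 149.0], [543.0, 106.0], [556.0, 107.0], [550.0, 151.0]]
wrist L 52 [302 167   5  28  63] [491.3  61.9 100.5] 101.9 [[488.0, 79.0], [490.0, 50.0], [493.0, 51.0], [491.0, 79.
[... 1350 characters left out ...]
22   6  88] [493.4  66.4  97.6] 107.4 [[486.0, 87.0], [491.0, 50.0], [497.0, 50.0], [492.0, 88.0]]
top L 84 [219 254  25  10 172] [549.4 127.   91.1] 95.0 [[540.0, 148.0], [546.0, 104.0], [558.0, 106.0], [553.0, 149.0]]
top L 84 [253 288  22   6  73] [493.2  65.9 101.7] 107.4 [[486.0, 87.0], [491.0, 50.0], [497.0, 50.0], [492.0, 88.0]]
top L 38 [220 244  26  15 140] [566.3 128.1  42.9] 46.9 [[549.0, 105.0], [575.0, 105.0], [575.0, 152.0], [549.0, 152.0]]
top L 38 [228 250   9   6  27] [558.4 129.8  39.5] 41.4 [[551.0, 136.0], [558.0, 121.0], [565.0, 125.0], [558.0, 139.0]]
top L 38 [222 263  15  10  64] [530.2 138.9  42.9] 46.4 [[523.0, 147.0], [526.0, 121.0], [542.0, 124.0], [539.0, 149.0]]
```

>>> {"api": "jog_arm", "payload": {
  "moves": [
    [[48,-31,-20,0,0,0],[48,-31,-40,0,0,0],[0,0,-40,0,0,0],[0,0,0,0,0,0]]
  ]
}}

```text
clock: 4.95
eef_pos: [540.6, 2.2, 183.3]
eef_rot: [-0.168, 1.565, -0.028]
wrist_force: [-0.6, 0.2, -0.5]
finger_gap: 30.0
```

Run:
```python
from h import *
from scipy.spatial.transform import Rotation as R
st(); s=manip.read_state(); print(R.from_euler("xyz",s["eef_rot"]).as_matrix().round(3))
P=manip.camera_params("wrist"); i,d=manip.camera("wrist"); cv2.imwrite("pics/w3.png",i)
X=cloud("wrist",d,P).astype(float); x,y,z=X[...,0],X[...,1],X[...,2]
for lo,hi in((52,110),(80,100)):
        m=(z>lo)&(z<hi)&(abs(y+10)<40)&(x>535)&(x<600)
        k,l,s,c=cv2.connectedComponentsWithStats(m.astype(np.uint8))
        for j in range(1,k):
            if s[j,4]>25:
                p=X[l==j]; r=cv2.minAreaRect(p[:,:2].astype(np.float32)); print(lo,s[j],np.round(p.mean(0),1),np.round(p[:,2].max(),1),np.round(r[0],1),np.round(cv2.boxPoints(r)).tolist())
```

```text
{'clock': 4.95, 'joints': [-0.064, 0.313, 1.603, 0.0, 1.22, -0.203], 'eef_pos': [540.616, 2.188, 183.337], 'eef_rot': [-0.168, 1.565, -0.028], 'wrist_force': [-0.592, 0.196, -0.482], 'finger_gap': 30.023}
[[ 0.006 -0.139  0.99 ]
 [-0.     0.99   0.139]
 [-1.    -0.001  0.006]]
52 [299 195  19  56 815] [564.2  -2.8  82.5] 92.9 [566.2 -10. ] [[557.0, 13.0], [563.0, -34.0], [575.0, -33.0], [569.0, 14.0]]
80 [301 204  17  47 574] [565.   -4.7  87.3] 92.9 [566.3 -10.3] [[558.0, 9.0], [563.0, -31.0], [575.0, -30.0], [570.0, 11.0]]
```

View pics/w3.png

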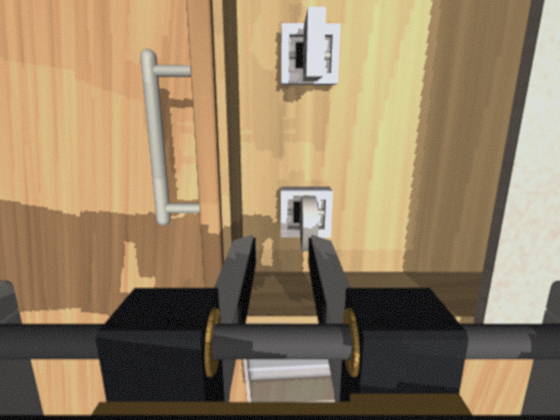

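>>> {"api": "jog_arm", "payload": {
  "moves": [
    [[26,-12.5,-15,0,0,-0.4],[0,0,-25,0,0,0],[0,0,0,0,0,0]]
  ]
}}

```text
clock: 5.3
eef_pos: [568.9, -9.5, 152.3]
eef_rot: [-0.189, 1.554, -0.055]
wrist_force: [-0.3, -0.3, 0.2]
finger_gap: 30.1
```

>>> {"api": "jog_arm", "payload": {
  "moves": [
    [[-2.5,-0.5,-25,0,1,0],[0,0,-25,0,0,0],[0,0,-25,0,0,0],[0,0,-8,0,0,0],[0,0,0,0,0,0]]
  ]
}}

```text
clock: 5.8
eef_pos: [569.5, -8.1, 81.3]
eef_rot: [-0.283, 1.558, -0.146]
wrist_force: [0.3, -0.6, 1.2]
finger_gap: 30.1
```

>>> {"api": "jog_arm", "payload": {
  "moves": [
    [[-4,-2,-6,0,0.8,0],[0,0,-7,0,0,0],[0,0,0,0,0,0]]
  ]
}}

```text
clock: 6.1
eef_pos: [566.8, -10.1, 72.1]
eef_rot: [-0.746, 1.567, -0.609]
wrist_force: [0.3, -0.3, 0.4]
finger_gap: 30.4
```

>>> {"api": "jog_arm", "payload": {
  "moves": [
    [[-0.7,0,-4,0,0,0],[0,0,0,0,0,0],[0,0,0,0,0,0],[0,0,0,0,0,0]]
  ],
  "gripper": -1,
  "squeeze": 45
}}

```text
clock: 6.5
eef_pos: [566.5, -10.2, 68.8]
eef_rot: [-0.615, 1.565, -0.478]
wrist_force: [-0.2, 0.4, -1.1]
finger_gap: 11.7
```

Run:
```python
from h import *
from scipy.spatial.transform import Rotation as R
st(); s=manip.read_state(); print(R.from_euler("xyz",s["eef_rot"]).as_matrix().round(3),s["moment"])
```

```text
{'clock': 6.5, 'joints': [-0.082, 0.507, 1.621, -0.002, 1.008, -0.217], 'eef_pos': [566.506, -10.172, 68.832], 'eef_rot': [-0.615, 1.565, -0.478], 'wrist_force': [-0.242, 0.384, -1.075], 'finger_gap': 11.653}
[[ 0.005 -0.137  0.991]
 [-0.002  0.991  0.137]
 [-1.    -0.003  0.004]] [-0.08697672  0.08536795 -0.02625968]
```

>>> {"api": "jog_arm", "payload": {
  "moves": [
    [[-0.4,3,0.5,-5,-0.7,0],[-0.4,3,0.3,-5,-0.7,0]]
  ]
}}

```text
clock: 6.7
eef_pos: [565.6, -4.5, 69.5]
eef_rot: [-1.542, 1.391, -1.409]
wrist_force: [-0.7, 3.1, -5.8]
finger_gap: 12.1
```

```bash
cat > r.py <<'E'
from h import *
from scipy.spatial.transform import Rotation as R
s=manip.read_state(); M=R.from_euler("xyz",s["eef_rot"]).as_matrix()
u=-M[:,0]; p=np.array(s["eef_pos"])
lat=np.array([-.133,.991,0])
print("t",s["clock"],"lean deg",np.degrees(np.arctan2(u@lat,u[2])).round(2),"fwd tilt",np.degrees(u@[.991,.133,0]).round(2),"yaw",np.degrees(np.arctan2(M[1,2],M[0,2])).round(2),"tcp",p.round(1),"origin est",(p-38.8*u).round(1),"F",np.round(s["wrist_force"],1),"M",np.round(s["moment"],2),"gap",round(float(s["finger_gap"]),1))
E
python3 r.py
```

```text
t 6.7 lean deg 10.31 fwd tilt -0.29 yaw 7.66 tcp [565.6  -4.5  69.5] origin est [566.7 -11.4  31.4] F [-0.7  3.1 -5.8] M [ 1.28  0.51 -0.04] gap 12.1
```

>>> {"api": "jog_arm", "payload": {
  "moves": [
    [[0.4,-3,1.0,5,0.7,0],[0.4,-3,0.7,5,0.7,0],[0.4,-3,0.5,5,0.7,0],[0.4,-3,0.3,5,0.7,0]]
  ]
}}

```text
clock: 7.1
eef_pos: [566.2, -15.0, 70.7]
eef_rot: [1.556, 1.397, 1.697]
wrist_force: [0.1, 0.3, -12.7]
finger_gap: 11.7
```

```bash
python3 r.py
```

```text
t 7.1 lean deg -9.97 fwd tilt -0.07 yaw 8.07 tcp [566.2 -15.   70.7] origin est [565.4  -8.3  32.5] F [  0.1   0.3 -12.7] M [-0.97 -0.15 -0.04] gap 11.7
```

>>> {"api": "jog_arm", "payload": {
  "moves": [
    [[-0.4,3,0.9,-5,-0.7,0],[-0.4,3,0.6,-5,-0.7,0],[-0.4,3,0.4,-5,-0.7,0],[-0.4,3,0.2,-5,-0.7,0]]
  ]
}}

```text
clock: 7.5
eef_pos: [563.9, -4.6, 71.1]
eef_rot: [-1.56, 1.392, -1.427]
wrist_force: [1.3, -2.3, -12.9]
finger_gap: 11.9
```

>>> {"api": "jog_arm", "payload": {
  "moves": [
    [[0.4,-3,0.9,5,0.7,0],[0.4,-3,0.6,5,0.7,0],[0.4,-3,0.4,5,0.7,0],[0.4,-3,0.2,5,0.7,0]]
  ]
}}

```text
clock: 7.9
eef_pos: [565.1, -15.2, 72.1]
eef_rot: [1.567, 1.397, 1.708]
wrist_force: [0.3, -1.7, -11.8]
finger_gap: 11.7
```

```bash
python3 r.py
```

```text
t 7.9 lean deg -9.98 fwd tilt 0.04 yaw 8.11 tcp [565.1 -15.2  72.1] origin est [564.1  -8.5  33.9] F [  0.3  -1.7 -11.8] M [-1.13 -0.16 -0.12] gap 11.7
```

>>> {"api": "jog_arm", "payload": {
  "moves": [
    [[-0.2,3,1.1,-5,-0.7,0],[-0.2,3,0.8,-5,-0.7,0],[-0.2,3,0.5,-5,-0.7,0],[-0.2,3,0.3,-5,-0.7,0]]
  ]
}}

```text
clock: 8.3
eef_pos: [563.2, -4.5, 72.7]
eef_rot: [-1.575, 1.393, -1.443]
wrist_force: [1.4, -1.4, -13.1]
finger_gap: 11.8
```

>>> {"api": "jog_arm", "payload": {
  "moves": [
    [[0.6,-3,1.1,5,0.7,0],[0.6,-3,0.8,5,0.7,0],[0.6,-3,0.5,5,0.7,0],[0.6,-3,0.3,5,0.7,0]]
  ]
}}

```text
clock: 8.7
eef_pos: [564.9, -15.3, 74.0]
eef_rot: [1.587, 1.396, 1.73]
wrist_force: [0.5, -1.6, -11.6]
finger_gap: 11.6
```

```bash
python3 r.py
```

```text
t 8.7 lean deg -10.02 fwd tilt 0.25 yaw 8.17 tcp [564.9 -15.3  74. ] origin est [563.8  -8.6  35.8] F [  0.5  -1.6 -11.6] M [-1.27 -0.16 -0.03] gap 11.6
```

>>> {"api": "jog_arm", "payload": {
  "moves": [
    [[-0.2,3.2,1.1,-5,-0.7,0],[-0.2,3.2,0.8,-5,-0.7,0],[-0.2,3.2,0.5,-5,-0.7,0],[-0.2,3.2,0.3,-5,-0.7,0]]
  ]
}}

```text
clock: 9.1
eef_pos: [563.0, -4.0, 74.5]
eef_rot: [-1.598, 1.394, -1.465]
wrist_force: [1.0, -1.0, -12.4]
finger_gap: 11.9
```

>>> {"api": "jog_arm", "payload": {
  "moves": [
    [[0.6,-3.2,1.1,5,0.7,0],[0.6,-3.2,0.8,5,0.7,0],[0.6,-3.2,0.5,5,0.7,0],[0.6,-3.2,0.3,5,0.7,0]]
  ]
}}

```text
clock: 9.5
eef_pos: [564.7, -15.6, 75.8]
eef_rot: [1.609, 1.395, 1.752]
wrist_force: [1.0, -2.2, -9.5]
finger_gap: 12.0
```

```bash
python3 r.py
```

```text
t 9.5 lean deg -10.05 fwd tilt 0.48 yaw 8.22 tcp [564.7 -15.6  75.8] origin est [563.5  -8.9  37.6] F [ 1.  -2.2 -9.5] M [-0.97 -0.11  0.  ] gap 12.0
```

>>> {"api": "jog_arm", "payload": {
  "moves": [
    [[-0.2,3.3,1.1,-5,-1,0],[-0.2,3.3,0.8,-5,-1,0],[-0.2,3.3,0.5,-5,-0.7,0],[-0.2,3.3,0.3,-5,-0.7,0]]
  ]
}}

```text
clock: 9.9
eef_pos: [563.6, -3.8, 77.9]
eef_rot: [-1.55, 1.392, -1.415]
wrist_force: [0.4, -0.1, -0.8]
finger_gap: 11.8
```

```bash
python3 r.py
```

```text
t 9.9 lean deg 10.24 fwd tilt -0.23 yaw 7.74 tcp [563.6  -3.8  77.9] origin est [564.6 -10.6  39.7] F [ 0.4 -0.1 -0.8] M [0.05 0.06 0.03] gap 11.8
```

>>> {"api": "jog_arm", "payload": {
  "moves": [
    [[0.6,-3.3,1.1,5,0.7,0],[0.6,-3.3,0.8,5,0.7,0],[0.6,-3.3,0.5,5,0.7,0],[0.6,-3.3,0.3,5,0.7,0]]
  ]
}}

```text
clock: 10.3
eef_pos: [565.8, -13.5, 80.8]
eef_rot: [1.545, 1.393, 1.688]
wrist_force: [0.3, -0.2, -1.0]
finger_gap: 11.8
```

```bash
python3 r.py
```

```text
t 10.3 lean deg -10.17 fwd tilt -0.16 yaw 8.19 tcp [565.8 -13.5  80.8] origin est [564.9  -6.7  42.6] F [ 0.3 -0.2 -1. ] M [-0.13  0.03 -0.04] gap 11.8
```

>>> {"api": "jog_arm", "payload": {
  "moves": [
    [[-0.2,2,2,-5,-0.7,0],[-0.2,1.5,3,-5,-0.7,0],[0,0,6,0,0,0],[0,0,3,0,0,0],[0,0,0,0,0,0]]
  ]
}}

```text
clock: 10.8
eef_pos: [565.5, -12.6, 95.1]
eef_rot: [0.886, 1.565, 1.025]
wrist_force: [0.4, -0.3, -1.3]
finger_gap: 11.7
```

>>> {"api": "jog_arm", "payload": {
  "moves": [
    [[0,0,0,0,0,0],[0,0,0,0,0,0]]
  ]
}}

```text
clock: 11.0
eef_pos: [565.5, -13.1, 95.1]
eef_rot: [1.069, 1.563, 1.207]
wrist_force: [0.6, 0.0, -0.0]
finger_gap: 11.9
```

```bash
python3 r.py
python3 - <<'E'
from h import *
i,d=manip.camera("wrist"); cv2.imwrite("pics/w4.png",i)
t,dt=manip.camera("top"); sc,ds=manip.camera("scene"); cv2.imwrite("pics/s4.png",np.hstack([cv2.resize(t[150:290,180:380],(400,280)),cv2.resize(sc[150:290,230:430],(400,280))]))
P=manip.camera_params("wrist"); X=cloud("wrist",d,P).astype(float); x,y,z=X[...,0],X[...,1],X[...,2]
m=(z>60)&(z<110)&(abs(y-128)<35)&(x>525)&(x<570); print("square top z",np.percentile(z[m],[50,95]) if m.any() else None)
E
```

```text
t 11.0 lean deg -0.39 fwd tilt -0.21 yaw 7.93 tcp [565.5 -13.1  95.1] origin est [565.6 -12.8  56.3] F [ 0.6  0.  -0. ] M [-0.    0.06 -0.06] gap 11.9
square top z [84.02861335 89.48851181]
```

View pics/w4.png

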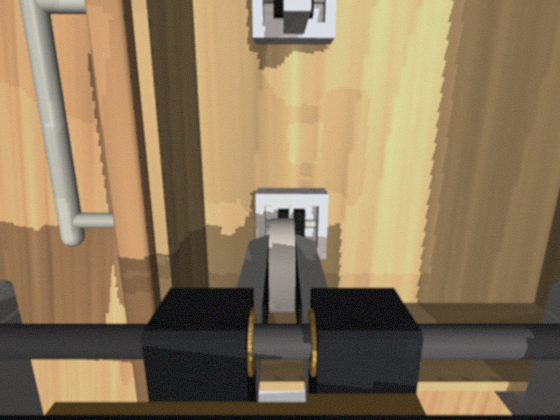

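View pics/s4.png

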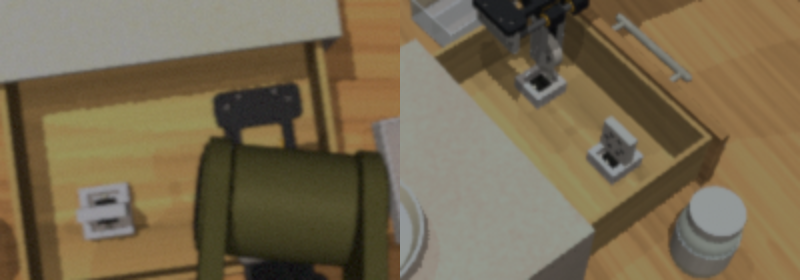

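The slot is empty and the plate hangs above it; the square plate is still in. I'll enlarge the scene view to check the plate is upright.

```bash
python3 - <<'E'
from h import *
sc,d=manip.camera("scene"); cv2.imwrite("pics/s5.png",cv2.resize(sc[148:208,270:350],(800,600),interpolation=cv2.INTER_CUBIC))
P=manip.camera_params("scene");R=cv2.Rodrigues(P["rvec"])[0]
def pr(p):return cv2.projectPoints(np.array([p],float),P["rvec"],P["tvec"],np.array([[P["fx"],0,P["cx"]],[0,P["fy"],P["cy"]],[0,0,1]]),None)[0].ravel()
for p in((565.5,-13,56),(565.5,-13,94),(565.5,-10.5,42)): print(p,((pr(p)-[270,148])*10).round())
E
python3 r.py
```

```text
(565.5, -13, 56) [320. 364.]
(565.5, -13, 94) [329. 267.]
(565.5, -10.5, 42) [322. 405.]
t 11.2 lean deg -0.36 fwd tilt -0.21 yaw 7.95 tcp [565.5 -12.9  95. ] origin est [565.6 -12.7  56.2] F [-0.6 -0.3 -1.1] M [-0.09  0.09 -0.01] gap 11.8
```

View pics/s5.png

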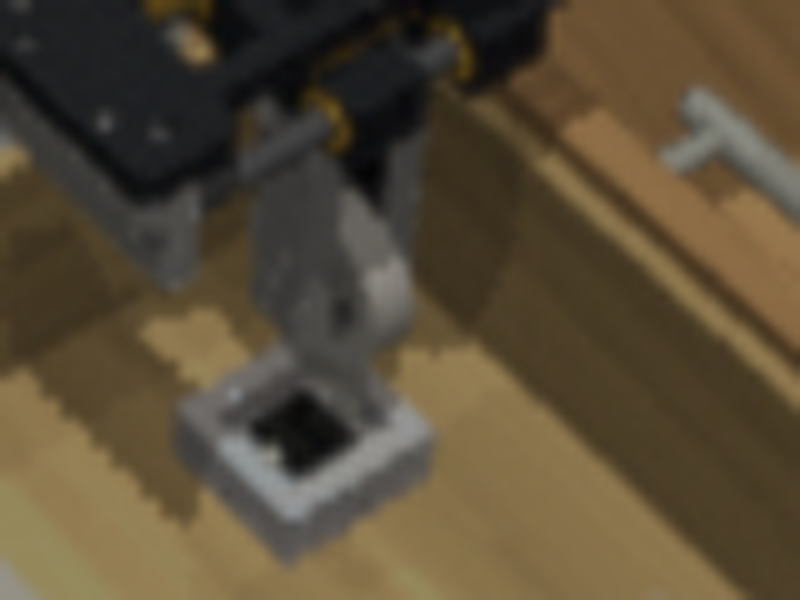

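Run:
```python
from h import *
from scipy.optimize import least_squares
U=np.array([[.991,.133],[-.133,.991]])
for n in("scene","wrist"):
    P=manip.camera_params(n); i,d=manip.camera(n); X=cloud(n,d,P).astype(float)
    q=(X[...,:2]-[565.5,-13])@U.T; a,b=q[...,0],q[...,1]; z=X[...,2]
    for lo,hi in((37,46),(50,56),(56,62),(62,68),(68,75),(75,82),(82,90),(90,98),(98,106),(106,114),(114,125)):
        m=(z>lo)&(z<hi)&(abs(b)<35)&(abs(a)<(30 if lo<45 else 14))
        if m.sum()>3: print(n,lo,hi,m.sum(),"a",a[m].mean().round(1),"b min/mean/max",b[m].min().round(1),b[m].mean().round(1),b[m].max().round(1))
```

```text
scene 37 46 186 a 8.8 b min/mean/max -22.5 6.0 25.7
scene 56 62 7 a 3.5 b min/mean/max -5.8 4.8 12.7
scene 62 68 11 a 2.9 b min/mean/max -8.4 6.8 12.6
scene 75 82 7 a 5.6 b min/mean/max 9.2 13.3 19.7
scene 82 90 15 a 6.6 b min/mean/max 7.3 13.8 23.6
scene 90 98 20 a 6.4 b min/mean/max 7.5 15.9 24.1
scene 98 106 25 a 4.3 b min/mean/max 7.2 17.1 24.2
scene 106 114 33 a -0.0 b min/mean/max 8.3 14.4 22.9
scene 114 125 46 a -0.8 b min/mean/max -4.5 7.2 15.2
wrist 37 46 1715 a 8.2 b min/mean/max -20.8 12.9 25.6
wrist 68 75 5 a 2.4 b min/mean/max 8.9 9.4 9.6
wrist 75 82 75 a -0.1 b min/mean/max 8.9 9.5 10.0
wrist 82 90 166 a -0.6 b min/mean/max 7.5 11.2 23.8
wrist 90 98 306 a -0.1 b min/mean/max 7.6 15.2 24.3
wrist 98 106 495 a -0.0 b min/mean/max -20.4 16.5 23.8
wrist 106 114 1044 a 0.3 b min/mean/max -20.2 9.2 20.9
wrist 114 125 1634 a 0.4 b min/mean/max -12.9 3.1 13.4
```

```bash
python3 r.py; python3 -c "
from cell import manip; print(manip.sign_off())"
```

```text
t 11.3 lean deg -0.35 fwd tilt -0.21 yaw 7.96 tcp [565.5 -12.9  95.1] origin est [565.6 -12.6  56.3] F [ 0.5  0.6 -0.7] M [-0.07  0.03 -0.02] gap 11.9
the job is handed in; nothing more can be done
None
```

I pulled the drawer open about 197 mm by its handle. The round plate was in the right holder, so I gripped it there at 45 N and rocked it about ±10° left and right with a light upward pull (wrist force up to 13 N). It crept up about 1 mm per swing. During the ninth swing the pull dropped to roughly the plate's own weight, which showed it was free. I handed in at 11.3 s with no verdict reported.

Last checks before handing in:
- **Round plate:** it is held with the gripper within 0.4° of vertical. Its tongue is about 14 mm above the holder and about 3 mm from the slot centre.
- **Camera depth:** this agrees that the plate is upright (lean under about 4°, measured coarsely) and that its lowest point is near 56 mm.
- **Other things:** the square plate still stands in its holder. The jar and tub looked in place in the pictures, but I did not measure them again.

None of these checks disagreed. The lean angles during rocking come from the gripper's pose, so I did not measure the plate's own lean while it was still in the slot.

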